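Fill the lot kit tray, leaving the short bundle and the round stamp

TASK

Make up the lot kit in the wooden tray: lay one full nine-tile bundle flat in each of the two long nests, stand the wind-up timer in the nearly square nest, and stand the stamp with the rectangular base upright in the small narrow nest. Each must sit fully down inside its nest. The short bundle (about half as high) and the stamp with the round base do not belong to this lot: leave them where they are.

Things in the scene. Friction and masses are not known exactly. Their poses are not given: they have to be found in the camera images.
- bundle_a_center (a point): Full bundle of nine olive tiles in a grey paper band that runs across its width: 49 mm (x) by 72 mm (y) by 34 mm high, about 150 g, lying flat; the block gripped is 46 mm wide across x and 68 mm long. Point: its centre, 17 mm above its underside. z up, y along its length.
- bundle_b_center (a point): Full bundle of nine olive tiles in a grey paper band that runs across its width: 49 mm (x) by 72 mm (y) by 34 mm high, about 150 g, lying flat; the block gripped is 46 mm wide across x and 68 mm long. Point: its centre, 17 mm above its underside. z up, y along its length. Same as the other full bundle; either may go in either long nest.
- timer_center (a point): Wind-up timer, an off-white block standing upright with a round red dial on its -x side: 54 mm (x, dial included) by 60 mm (y) by 66 mm high, about 110 g. The body proper is 40 mm thick, from 13 mm on the -x side to 27 mm on the +x side of this point; the dial (33 mm across) reaches 26 mm to -x, at mid-height. Grip it across its 60 mm width (y), 7 mm to the +x side of this point. Point: centre of its outline, 33 mm above its underside. z up. It may face any way in its nest.
- stamp_center (a point): Wooden hand stamp with a rectangular base, standing upright: base 26 mm (x) by 52 mm (y) by 20 mm high, a turned handle above it (neck 16 mm thick, round knob 24 mm thick from 43 mm up to the top at 73 mm), about 60 g. Point: on the handle's axis at half height, 36.5 mm above its underside. z up, y along the base.
- bundle_nest_a_in (a point): The nests are light wooden blocks 86 (x) by 92 (y) by 14 mm high, standing in one row side by side (93 mm apart along their y, in random order) in the fixed dark wooden kit tray, 98 x 388 mm; their tops are 18 mm above the table, recess floors 8 mm above it, recesses 10 mm deep. Fixed nest for one full bundle: recess 62 mm along x by 84 mm along y, the walls at its two x sides broken by a 40 mm wide finger notch at mid-length. Point: centre of the recess floor. z up.
- bundle_nest_b_in (a point): Fixed nest for one full bundle: recess 62 mm along x by 84 mm along y, the walls at its two x sides broken by a 40 mm wide finger notch at mid-length. Point: centre of the recess floor. z up. Same as the other long nest.
- timer_nest_in (a point): Fixed nest for the timer: nearly square recess 72 mm along x by 66 mm along y, no notches. Point: centre of the recess floor. z up.
- stamp_nest_in (a point): Fixed nest for the stamp: small narrow recess 40 mm along x by 66 mm along y, no notches. Point: centre of the recess floor. z up.
- short_bundle_center (a point): Look-alike, to be left alone: short bundle of only five olive tiles, 48 mm (x) by 72 mm (y) by 18 mm high, its paper band running lengthways. Point: its centre, 9 mm above its underside. z up.
- round_stamp_center (a point): Look-alike, to be left alone: wooden hand stamp with a round base 46 mm across, 73 mm high. Point: on its axis, 36.5 mm above its underside. z up.

How it is judged:
At the end, for the whole second after the job is handed in: A full bundle in each long nest, the timer and the rectangular stamp each in its own: centred within 13 mm, down on the recess floor within 5 mm, level within 0.09 rad. The short bundle and round stamp within 20 mm of their starts and upright (0.15 rad). All released ((((horizontal distance between bundle_a_center and bundle_nest_a_in below 0.013 m and z of bundle_a_center in the frame of bundle_nest_a_in below 0.022 m and angle between bundle_a_center's own z axis and vertical below 0.09 rad) and (horizontal distance between bundle_b_center and bundle_nest_b_in below 0.013 m and z of bundle_b_center in the frame of bundle_nest_b_in below 0.022 m and angle between bundle_b_center's own z axis and vertical below 0.09 rad)) or ((horizontal distance between bundle_a_center and bundle_nest_b_in below 0.013 m and z of bundle_a_center in the frame of bundle_nest_b_in below 0.022 m and angle between bundle_a_center's own z axis and vertical below 0.09 rad) and (horizontal distance between bundle_b_center and bundle_nest_a_in below 0.013 m and z of bundle_b_center in the frame of bundle_nest_a_in below 0.022 m and angle between bundle_b_center's own z axis and vertical below 0.09 rad))) and horizontal distance between timer_center and timer_nest_in below 0.013 m and z of timer_center in the frame of timer_nest_in below 0.038 m and angle between each of timer_center, stamp_center's own z axis and vertical below 0.09 rad and horizontal distance between stamp_center and stamp_nest_in below 0.013 m and z of stamp_center in the frame of stamp_nest_in below 0.0415 m and distance of each of short_bundle_center, round_stamp_center from where it was at the start of the episode below 0.02 m and angle between each of short_bundle_center, round_stamp_center's own z axis and vertical below 0.15 rad); the robot touches nothing.
It fails at once if a look-alike is carried off or knocked away (moved more than 40 mm) (distance of any of short_bundle_center, round_stamp_center from where it was at the start of the episode above 0.04 m).
It also fails if it takes over 120 s, if anything falls off the work surface, if the arm or the gripper's body presses on something with over 40 N, if the wrist force passes 120 N, or if a joint passes its speed limit or range.

ROBOT

A 6-joint arm with a two-finger parallel gripper is mounted at the origin on a cart in front of the work surface, level with it; the furniture and walls round the work are solid. World frame = base frame: x ahead of the robot, y to its left, z up, the work surface at z = 0. Lengths are in m, angles in rad, forces in N, time in s.
With the tool pointing down it reaches from about 0.35 to 0.975 m from the base axis. Payload 4.9 kg.
Tool frame: the origin (TCP) lies on the centre line of the jaws, within the pads' length; the fingertips stand 14 mm ahead of it and the grasp point (between the pads) lies 5 mm behind it; x points along the fingers, z is the direction in which the jaws open and shut, and the axes are right-handed (so a half turn about x gives the same grasp; the last joint's range is limited). The gripper opens to 85 mm and grips with 20 to 120 N. Pads are 22 mm wide; open, the fingers measure 114 mm over their backs; the gripper's body (76 mm by 85 mm) begins 54 mm behind the grasp point. The pads swing forward as they close: fully open they stand 13 mm farther back than shut.
Start: joints at [-1.223, 0.053, 1.613, -0, 1.476, -0.119], TCP at [0.281, -0.558, 0.245] pointing down, gripper open.
Joint ranges: [-3.01, 3.01], [-1.01, 2.22], [0.06, 2.58], [-1.02, 4.17], [0.09, 2.62], [-3.14, 3.14]. Speed limits (rad/s): [2.57, 2.57, 3.14, 3.14, 3.14, 3.14].

INTERFACE

Orientations are given as a rotation vector (axis times angle).
In Python, from station import ctrl gives the robot as it stands.
- The arm moves only by the tool move_arm, never from a script. Its argument "increments" is a list that holds one entry, the list of rows, each a list of 4 numbers: the shift along the tool's x, y, z in units of 25 cm (1.0 is 25 cm), then the turn about the tool's x in units of 90 degrees (1.0 is 90 degrees). A call has 1 to 20 rows; each row shifts and turns the commanded pose from where the row before left it, along the tool's axes as they then stand; what a row does not reach is not made up. A row lasts 1/12 s, in which the tool goes at most 41.7 mm and 7.16 degrees, less where a joint would pass 70% of its speed; a pose out of reach is approached as far as the arm can. A call with a number of a shift or a turn outside -1 to 1 is refused whole. A call with a gripper value outside its range is refused whole. "gripper" is the closure, from 0 (fully open) to 1 (shut), set as the call begins (left out, the last holds). The fingers move at their own pace and stop on an object; "squeeze" is the grip in N (left out, the last holds). Time passes only in rows, so rows that do not move let the fingers close. It gives the time, the measured TCP pose, the force and the opening at its end, in the units of the state.
- ctrl.get_obs(): the state, without advancing time (a new reading comes with each control period).
- ctrl.get_image(name): name is "scene" or "top" or "wrist"; returns a dict with "pixels" (480x640x3 uint8, red, green, blue), "depth" (480x640 float32, m along the optical axis (not along the pixel's ray), 0 where there is no reading), "K" (3x3 intrinsics, pixels), "extrinsics" (4x4, takes a point from camera to world coordinates); the wrist camera has in their place "tool_from_camera" (4x4, takes a point from camera to tool coordinates, whose origin is the TCP and whose axes are the tool frame's). Camera axes: x right, y up, looking along -z (the intrinsics and any distortion apply to the point x, -y, -z); pixel columns grow to the right and rows downward; lengths in m; the calibration is good to about 2 mm. A picture is of the moment at which its call begins: read the wrist's pose just before it.
- ctrl.finish_job(): hands the job in, once; it reports no verdict.
Trained networks look in the newest picture that a camera, given by its name, has taken for a name from the list of things; names that differ only in an ending like _2 or _b are one class to them, and where a whole thing is asked for, a point or a joint stands for the part that bears it (a point fixed in the world has none). Each returns a list of dicts, best first, with "score" (0 to 1); they miss things now and then, are a little off and sometimes report something else, mostly with a low value. They report only what shows in the picture. A call takes as long as a camera call.
- ctrl.trace(camera, target): "region" (480x640 bool, what is visible of it) and "pixel" ([row, column] in pixels, amid what is visible of it).
The state is a dict: "t": time; "q": joint angles; "dq": joint speeds; "effort": joint torques, N m; "tool_pos": TCP position; "tool_rot": TCP orientation; "contact_force": force on the tool from outside, world axes, zero at the start; "wrist_torque": the same for the moment, N m; "opening": finger opening in m.
Only numpy, scipy, OpenCV 4.12 (cv2) and the standard library are available. Lean on these libraries where they do the work, as an engineer would, in place of code of your own. Each camera call takes 0.05 s, during which the arm holds its last target. There are 200 camera calls.

## Working session

There is one attempt and no reset: what is moved stays moved. The work goes in short steps, Python scripts to look and compute and a tool call to move; the robot and the scene stay as the last step left them, time stands still between calls to the robot, and variables do not carry over. Pictures are saved under pics/ and viewed, about 12 in all and at most 16, crops included, and the job is handed in when it is done.

Besides the shell and the picture viewer there is one more tool, called by a JSON object that holds its "fn" and its "kwargs". move_arm: Moves the arm, as the interface text tells. Shifts and turns lie within -1 to 1; 1 stands for 25 cm of shift or 90 degrees of turn. Its arguments: {"type":"object","properties":{"increments":{"type":"array","items":{"type":"array","items":{"type":"array","items":{"type":"number","minimum":-1,"maximum":1}}}},"gripper":{"type":"number"},"squeeze":{"type":"number"}},"required":["increments"]}

```bash
ls; mkdir -p pics
cat > h.py <<'E'
import numpy as np, cv2
from scipy.spatial.transform import Rotation as R
from station import ctrl
def world(im, T=None):
    d=im["depth"]; K=im["K"]; h,w=d.shape
    v,u=np.mgrid[:h,:w]
    x=(u-K[0,2])/K[0,0]*d; y=(v-K[1,2])/K[1,1]*d
    P=np.stack([x,-y,-d,np.ones_like(d)],-1)
    M=im["extrinsics"] if T is None else T
    W=(P@M.T)[...,:3]; W[d==0]=np.nan
    return W
def save(im,name): cv2.imwrite("pics/"+name,im["pixels"][...,::-1])
def wrist():
    o=ctrl.get_obs(); im=ctrl.get_image("wrist")
    T=np.eye(4); T[:3,:3]=R.from_rotvec(o["tool_rot"]).as_matrix(); T[:3,3]=o["tool_pos"]
    return im, world(im,T@im["tool_from_camera"])
E
python3 - <<'E'
from h import *
np.set_printoptions(precision=4,suppress=True)
o=ctrl.get_obs(); print(o["tool_pos"],o["opening"],R.from_rotvec(o["tool_rot"]).as_matrix())
for c in ["top","scene"]:
    im=ctrl.get_image(c); save(im,c+"0.png"); W=world(im)
    print(c,im["extrinsics"][:3,3])
    for n in ["bundle_a_center","timer_center","stamp_center","short_bundle_center","round_stamp_center","bundle_nest_a_in","timer_nest_in","stamp_nest_in"]:
        for r in ctrl.trace(c,n)[:4]:
            m=r["region"]; p=W[m]; p=p[~np.isnan(p[:,0])]
            if len(p)<20: continue
            zt=np.percentile(p[:,2],95); top=p[p[:,2]>zt-0.006]
            rc=cv2.minAreaRect((top[:,:2]*1000).astype(np.float32))
            print(n,round(r["score"],2),np.array(r["pixel"]).astype(int),m.sum(),"med",np.median(p,0),"ztop",round(zt,4),"rect",np.round(rc[0],1),np.round(rc[1],1),round(rc[2],1))
E
```

```text
pics
[ 0.2811 -0.5576  0.2441] 0.08536883586041617 [[-0.0007  0.893   0.45  ]
 [ 0.0019  0.45   -0.893 ]
 [-1.      0.0003 -0.002 ]]
top [0.348  0.0023 1.3442]
bundle_a_center 0.57 [200 206] 575 med [0.6129 0.317  0.0308] ztop 0.0359 rect [615.5 318.9] [47.1 68. ] 1.9
timer_center 0.94 [235 196] 549 med [0.5201 0.3289 0.0628] ztop 0.0689 rect [525.  333.2] [58.1 38.4] 81.1
stamp_center 0.77 [268 498] 279 med [ 0.4581 -0.4036  0.021 ] ztop 0.072 rect [ 458.2 -407.9] [20.9 20.1] 21.1
stamp_center 0.52 [202 207] 624 med [0.6136 0.3172 0.0306] ztop 0.0354 rect [616.7 321. ] [49.5 69.8] 6.5
short_bundle_center 0.67 [277 199] 558 med [0.417  0.3231 0.0171] ztop 0.0215 rect [418.7 323.6] [45.9 73.3] 21.0
round_stamp_center 0.52 [290 150] 318 med [0.3955 0.432  0.0217] ztop 0.0707 rect [396.  437.8] [19.1 21. ] 0.1
bundle_nest_a_in 0.96 [280 387] 1327 med [ 0.4287 -0.1469  0.0082] ztop 0.0186 rect [ 429.5 -145.2] [94.1 86.1] 87.5
timer_nest_in 0.95 [270 276] 1278 med [0.4418 0.1341 0.0096] ztop 0.0203 rect [441.9 134. ] [91.5 85.8] 87.4
timer_nest_in 0.66 [278 352] 1293 med [ 0.4335 -0.0521 
[... 717 characters left out ...]
ct [428.7 -50.6] [90.2 94.4] 0.2
short_bundle_center 0.71 [221 218] 237 med [0.4111 0.3103 0.0177] ztop 0.0221 rect [417.8 316.9] [56.  62.4] 24.7
bundle_nest_a_in 0.96 [275 325] 718 med [ 0.4282 -0.1378  0.0117] ztop 0.0208 rect [ 428.1 -144.5] [102.   94.2] 88.9
bundle_nest_a_in 0.57 [238 258] 502 med [0.4391 0.1454 0.0141] ztop 0.0216 rect [439.5 134.8] [93.8 96.2] 0.5
timer_nest_in 0.56 [239 260] 490 med [0.4414 0.1459 0.0144] ztop 0.0217 rect [438.8 134.9] [96.2 92.4] 87.6
stamp_nest_in 0.96 [264 299] 581 med [ 0.4318 -0.0475  0.0186] ztop 0.0224 rect [429.7 -50.2] [95.2 91.8] 88.5
stamp_nest_in 0.26 [205 269] 294 med [0.601  0.3059 0.027 ] ztop 0.0362 rect [611.3 318.1] [49.9 73.9] 3.3
```

View pics/top0.png

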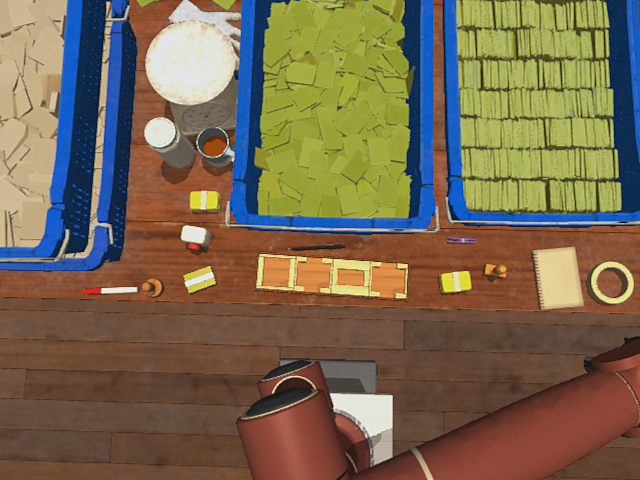

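View pics/scene0.png

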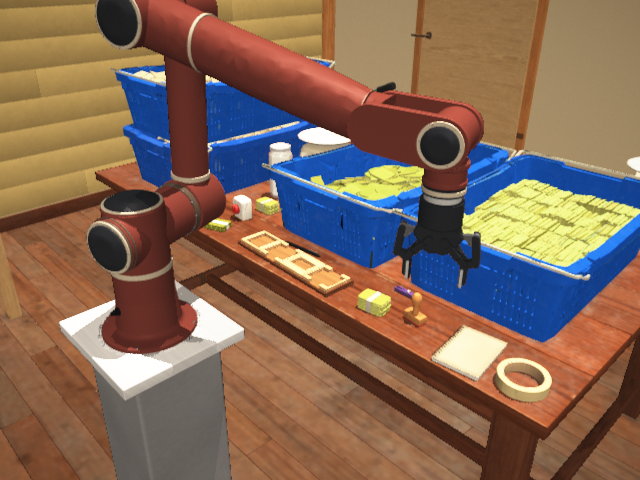

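Top view: the tray's four nests lie at columns 276, 314, 351 and 387 (rows 270–280), and the stamp nest is at column 351. Full bundles are at (202,205) and (282,455) [row, column]. The timer is at (237,195), the rectangular stamp at (270,496), the short bundle at (280,200) and the round stamp at (287,151). Next I'll measure the nests, bundle b and the clearances.

Run:
```python
from h import *
np.set_printoptions(precision=4,suppress=True,linewidth=200)
im=ctrl.get_image("top"); W=world(im)
x,y,z=W[...,0],W[...,1],W[...,2]
# bundle b
m=np.zeros(x.shape,bool); m[262:300,434:478]=True
p=W[m&(z>.025)]; rc=cv2.minAreaRect((p[:,:2]*1000).astype(np.float32)); print("B",len(p),rc,np.median(p,0))
m=np.zeros(x.shape,bool); m[255:285,478:515]=True
p=W[m&(z>.01)&(z<.03)]; rc=cv2.minAreaRect((p[:,:2]*1000).astype(np.float32)); print("stampbase",len(p),rc,p.mean(0))
m=np.zeros(x.shape,bool); m[180:220,185:224]=True
p=W[m&(z>.025)&(y>.27)]; rc=cv2.minAreaRect((p[:,:2]*1000).astype(np.float32)); print("A",len(p),rc,p.mean(0))
# bins/obstacles near A
for a in np.arange(.53,.74,.02):
    s=(abs(x-a)<.01)&(y>.15)&(y<.45)&(z>.08); print(round(a,2),"tall y:",[ (round(float(f(y[s])),3)) for f in (np.min,np.max)] if s.any() else None, round(float(z[s].max()),3) if s.any() else None,
      "y nearest .319 below/above", y[s&(y<.319)].max() if (s&(y<.319)).any() else None, y[s&(y>.319)].min() if (s&(y>.319)).any() else None)
# nests
for c in [(441.9,134),(438,41),(433.7,-51),(429.5,-145)]:
    s=(abs(x*1000-c[0])<42)&(abs(y*1000-c[1])<46)&(z<.0145)&(z>.004)
    n,l,st,ce=cv2.connectedComponentsWithStats(s.astype(np.uint8)); k=1+np.argmax(st[1:,4]); q=W[l==k]
    rc=cv2.minAreaRect((q[:,:2]*1000).astype(np.float32)); print("nest",c,len(q),np.median(q[:,2]),rc,q.mean(0))
crop=im["pixels"][170:310,130:520,::-1]
cv2.imwrite("pics/c1.png",cv2.resize(crop,None,fx=2.05,fy=2.05,interpolation=cv2.INTER_CUBIC))
```

```text
B 529 ((428.6121826171875, -309.21746826171875), (48.21525192260742, 70.79519653320312), 10.40984058380127) [ 0.4284 -0.3082  0.0314]
stampbase 156 ((459.24346923828125, -407.9736022949219), (54.355350494384766, 26.89315414428711), 80.25029754638672) [ 0.4577 -0.4005  0.0187]
A 509 ((617.020263671875, 320.2857666015625), (49.41987609863281, 70.28023529052734), 0.7792470455169678) [0.6167 0.3194 0.0315]
0.53 tall y: [0.15, 0.228] 0.213 y nearest .319 below/above 0.2284891874274657 None
0.55 tall y: [0.151, 0.232] 0.213 y nearest .319 below/above 0.23158120844499822 None
0.57 tall y: [0.15, 0.232] 0.211 y nearest .319 below/above 0.23206818516266167 None
0.59 tall y: [0.15, 0.229] 0.211 y nearest .319 below/above 0.22948718246211952 None
0.61 tall y: [0.15, 0.222] 0.21 y nearest .319 below/above 0.221933960022727 None
0.63 tall y: [0.15, 0.222] 0.205 y nearest .319 below/above 0.22210532793515886 None
0.65 tall y: [0.15, 0.22] 0.21 y nearest .319 below/above 0.21991955707468797 None
0.67 tall y: [0.15, 0.22] 0.208 y nearest .319 below/above 0.2196909724939972 None
0.69 tall y: [0.151, 
[... 242 characters left out ...]
73856791702918 0.3195092151560363
nest (441.9, 134) 711 0.007866505375526023 ((442.0595703125, 130.6734619140625), (84.61221313476562, 77.37820434570312), 87.099853515625) [0.4422 0.1343 0.0082]
nest (438, 41) 868 0.0076473978277452614 ((437.5936279296875, 39.95859146118164), (82.89795684814453, 89.5428695678711), 1.074737548828125) [0.4383 0.0414 0.008 ]
nest (433.7, -51) 397 0.008003996929919932 ((431.59234619140625, -49.28730392456055), (52.6588134765625, 79.28147888183594), 6.157946586608887) [ 0.433  -0.0511  0.0084]
nest (429.5, -145) 882 0.007842956668819956 ((429.7552490234375, -146.26174926757812), (82.45191192626953, 89.26148223876953), 1.2325389385223389) [ 0.4295 -0.1448  0.0081]
```

View pics/c1.png

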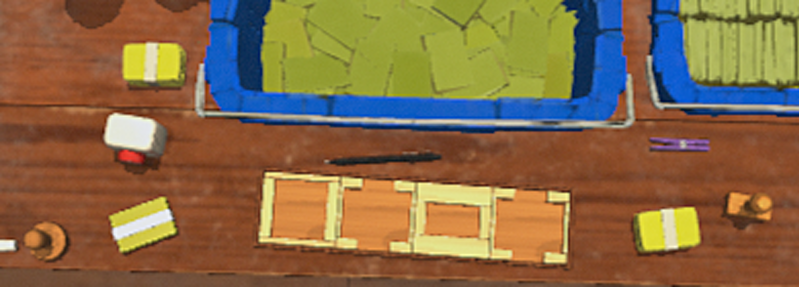

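{"fn": "move_arm", "kwargs": {"increments": [[[0, 0, 0, -0.0744], [0, 0, 0, -0.0744], [0, 0, 0, -0.0744], [0, 0, 0, -0.0744], [0, 0, 0, -0.0744], [0, 0, 0, -0.0744], [0, 0, 0, -0.0744], [0, 0, 0, -0.0744], [0, 0, 0, -0.0744], [0, 0, 0, -0.0744], [0, 0, 0, -0.0744], [0.0475, 0.109, 0.095, 0], [0.0475, 0.109, 0.095, 0], [0.0475, 0.109, 0.095, 0], [0.0475, 0.109, 0.095, 0], [0.0475, 0.109, 0.095, 0], [0.0475, 0.109, 0.095, 0], [0.0475, 0.109, 0.095, 0], [0.0475, 0.109, 0.095, 0], [0, 0, 0, 0]]], "gripper": 0, "squeeze": 40}}

```text
t: 2.62
tool_pos: [0.4297, -0.3036, 0.1473]
tool_rot: [-0.142, 1.568, 0.151]
contact_force: [0.1, -0.3, 0.1]
opening: 0.0855
```

```bash
cat >> h.py <<'E'
np.set_printoptions(precision=4,suppress=True,linewidth=200)
def plan(xyz,yawdeg):
    """yawdeg: wanted angle of jaw axis in world (mod 180)"""
    o=ctrl.get_obs(); M=R.from_rotvec(o["tool_rot"]).as_matrix()
    cur=np.degrees(np.arctan2(M[1,2],M[0,2])); d=(yawdeg-cur+90)%180-90
    a=np.radians(cur+d); zt=np.array([np.cos(a),np.sin(a),0]); xt=np.array([0,0,-1.]); yt=np.cross(zt,xt)
    D=np.array(xyz)-o["tool_pos"]; u=np.array([D@xt,D@yt,D@zt])/.25
    print("t",round(o["t"],2),"pos",o["tool_pos"],"jaw yaw",round(cur,1),"q6",round(o["q"][5],2),"tilt",M[:,0],"F",o["contact_force"],"open",round(o["opening"],4))
    print("turn units",round(-d/90,4),"rows",int(np.ceil(abs(d)/7.1)),"| shift units after turn",np.round(u,4),"rows",int(np.ceil(np.linalg.norm(u)/.16)))
def topfit(W,c,r,zlo,zhi=.2):
    x,y,z=W[...,0],W[...,1],W[...,2]
    s=(np.hypot(x-c[0],y-c[1])<r)&(z>zlo)&(z<zhi); p=W[s]
    rc=cv2.minAreaRect((p[:,:2]*1000).astype(np.float32)); print(len(p),"rect",np.round(rc[0],1),np.round(rc[1],1),round(rc[2],1),"mean",p.mean(0),"zmax",p[:,2].max())
E
python3 - <<'E'
from h import *
im,W=wrist(); save(im,"w1.png")
topfit(W,(.4286,-.309),.06,.025,.05)
plan((.4286,-.309,.019),10.4)
E
```

```text
7460 rect [ 428.3 -307.2] [48.8 69.6] 9.2 mean [ 0.428 -0.305  0.033] zmax 0.035945977589612266
t 2.67 pos [ 0.4291 -0.3063  0.1486] jaw yaw 10.7 q6 -0.95 tilt [-0.0022  0.0024 -1.    ] F [-0.7012 -0.0463  0.383 ] open 0.0855
turn units 0.003 rows 1 | shift units after turn [ 0.5183 -0.0103 -0.004 ] rows 4
```

View pics/w1.png

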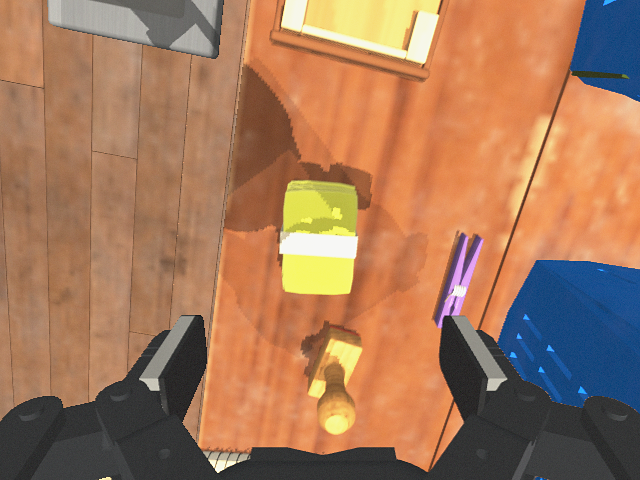

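{"fn": "move_arm", "kwargs": {"increments": [[[0.13, 0, 0, 0], [0.13, 0, 0, 0], [0.13, 0, 0, 0], [0.09, 0, 0, 0], [0.04, 0, 0, 0], [0, 0, 0, 0], [0, 0, 0, 0], [0, 0, 0, 0]]]}}

```text
t: 3.33
tool_pos: [0.43, -0.3111, 0.0226]
tool_rot: [-0.144, 1.564, 0.14]
contact_force: [0.4, 0.3, 0.5]
opening: 0.0854
```

{"fn": "move_arm", "kwargs": {"increments": [[[0, 0, 0, 0], [0, 0, 0, 0], [0, 0, 0, 0], [0, 0, 0, 0], [0, 0, 0, 0], [0, 0, 0, 0], [0, 0, 0, 0], [0, 0, 0, 0], [0, 0, 0, 0], [0, 0, 0, 0], [0, 0, 0, 0], [0, 0, 0, 0]]], "gripper": 1, "squeeze": 40}}

```text
t: 4.33
tool_pos: [0.4295, -0.3101, 0.0217]
tool_rot: [-0.144, 1.565, 0.141]
contact_force: [-0.9, 0.2, 6.8]
opening: 0.0452
```

Run:
```python
from h import *
plan((.4295,-.145,.100),-2.56)
```

```text
t 4.33 pos [ 0.4295 -0.3101  0.0217] jaw yaw 10.4 q6 -0.95 tilt [ 0.0014 -0.0015 -1.    ] F [-0.8708  0.2142  6.7616] open 0.0452
turn units 0.1441 rows 2 | shift units after turn [-0.3131  0.6598 -0.0297] rows 5
```

{"fn": "move_arm", "kwargs": {"increments": [[[-0.08, 0, 0, 0], [-0.12, 0, 0, 0], [-0.12, 0, 0, 0], [0, 0, 0, 0.048], [0, 0, 0, 0.048], [0, 0, 0, 0.048], [0, 0.1, -0.005, 0], [0, 0.13, -0.006, 0], [0, 0.13, -0.006, 0], [0, 0.13, -0.006, 0], [0, 0.1, -0.004, 0], [0, 0.07, -0.003, 0], [0, 0, 0, 0], [0, 0, 0, 0], [0, 0, 0, 0]]]}}

```text
t: 5.58
tool_pos: [0.4286, -0.1446, 0.1002]
tool_rot: [0.035, 1.571, -0.035]
contact_force: [0.3, -0.5, -1.8]
opening: 0.045
```

Run:
```python
from h import *
im,W=wrist(); save(im,"w2.png")
t=ctrl.get_obs()["tool_pos"]
topfit(W,t[:2],.06,t[2]-.015,t[2]+.03)
plan((.4295,-.145,.029),-2.56)
# neighbouring stamp nest from wrist
x,y,z=W[...,0],W[...,1],W[...,2]
s=(abs(x-.433)<.042)&(abs(y+.051)<.046)&(z<.0135)&(z>.003)
n,l,st,ce=cv2.connectedComponentsWithStats(s.astype(np.uint8)); q=W[l==1+np.argmax(st[1:,4])]
rc=cv2.minAreaRect((q[:,:2]*1000).astype(np.float32)); print(rc,q.mean(0))
```

```text
32319 rect [ 429.5 -140.3] [71.8 79.4] 26.2 mean [ 0.4297 -0.1349  0.111 ] zmax 0.13026255438786538
t 5.63 pos [ 0.4287 -0.1449  0.1003] jaw yaw -2.6 q6 -0.45 tilt [-0.     -0.0003 -1.    ] F [-0.129  -0.2204 -2.8853] open 0.0452
turn units -0.0004 rows 1 | shift units after turn [ 0.2851 -0.0002  0.0034] rows 2
((432.96551513671875, -50.0133171081543), (66.1369400024414, 40.36825942993164), 87.44159698486328) [ 0.433  -0.0484  0.0087]
```

View pics/w2.png

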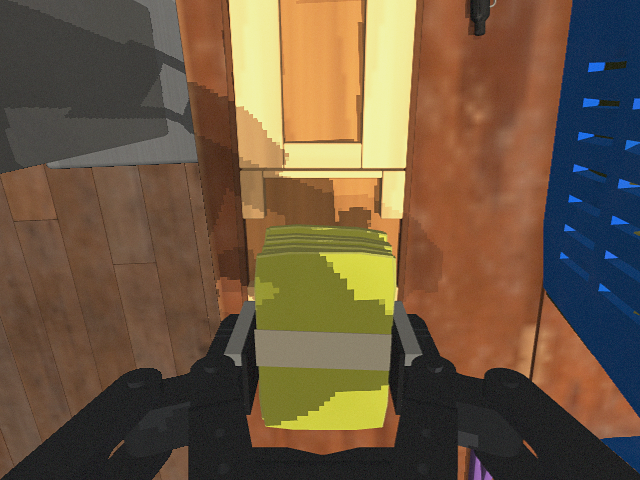

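{"fn": "move_arm", "kwargs": {"increments": [[[0.12, 0, 0.003, 0], [0.1, 0, 0, 0], [0.04, 0, 0, 0], [0.02, 0, 0, 0], [0, 0, 0, 0], [0, 0, 0, 0], [0, 0, 0, 0]]]}}

```text
t: 6.22
tool_pos: [0.4301, -0.145, 0.0311]
tool_rot: [0.035, 1.569, -0.036]
contact_force: [0.1, -0.6, -2.1]
opening: 0.0451
```

{"fn": "move_arm", "kwargs": {"increments": [[[0, 0, 0, 0], [0, 0, 0, 0], [0, 0, 0, 0], [0, 0, 0, 0], [0, 0, 0, 0], [0, 0, 0, 0]]], "gripper": 0.25}}

```text
t: 6.72
tool_pos: [0.4295, -0.1443, 0.0304]
tool_rot: [0.035, 1.57, -0.035]
contact_force: [0.5, 0.4, -0.5]
opening: 0.0642
```

{"fn": "move_arm", "kwargs": {"increments": [[[-0.06, 0, 0, 0], [-0.12, 0, 0, 0], [-0.14, 0, 0, 0], [-0.16, 0, 0, 0], [-0.1, 0, 0, 0], [0, 0, 0, 0], [0, 0, 0, 0]]]}}

```text
t: 7.3
tool_pos: [0.4305, -0.1448, 0.1775]
tool_rot: [0.033, 1.566, -0.037]
contact_force: [0.4, -0.1, -0.6]
opening: 0.0638
```

Run:
```python
from h import *
im,W=wrist()
topfit(W,(.429,-.143),.06,.03,.06)
t=ctrl.get_image("top"); topfit(world(t),(.429,-.143),.06,.03,.06)
plan((.4585,-.4085,.14),-9.5)
```

```text
6659 rect [ 430.6 -141. ] [69.7 48.9] 85.9 mean [ 0.4309 -0.139   0.0408] zmax 0.04368966542673608
85 rect [ 421.6 -137.5] [26.7 27.1] 76.5 mean [ 0.4184 -0.1356  0.0392] zmax 0.044729022118335404
t 7.4 pos [ 0.4287 -0.1439  0.174 ] jaw yaw -2.6 q6 -0.44 tilt [-0.0018  0.0009 -1.    ] F [-0.1021 -0.7301 -0.8563] open 0.0639
turn units 0.0772 rows 1 | shift units after turn [ 0.136  -1.0243  0.2922] rows 7
```

{"fn": "move_arm", "kwargs": {"increments": [[[0, 0, 0, 0.078], [0, -0.09, 0.026, 0], [0, -0.146, 0.042, 0], [0.02, -0.146, 0.042, 0], [0.03, -0.146, 0.042, 0], [0.03, -0.146, 0.042, 0], [0.03, -0.146, 0.042, 0], [0.026, -0.12, 0.034, 0], [0, -0.084, 0.022, 0], [0, 0, 0, 0], [0, 0, 0, 0], [0, 0, 0, 0]]], "gripper": 0.25}}

```text
t: 8.4
tool_pos: [0.4581, -0.4075, 0.1393]
tool_rot: [0.133, 1.569, -0.129]
contact_force: [0.4, 0.5, 0.4]
opening: 0.064
```

Run:
```python
from h import *
im,W=wrist(); save(im,"w3.png")
topfit(W,(.4585,-.408),.05,.058,.08)
topfit(W,(.4585,-.408),.05,.010,.025)
t=ctrl.get_image("top"); W=world(t)
topfit(W,(.4585,-.408),.05,.058,.08)
plan((.4585,-.4085,.06),-9.5)
```

```text
1733 rect [ 458.9 -406.8] [24.1 24.4] 2.0 mean [ 0.4592 -0.4042  0.0695] zmax 0.0749125450413057
1699 rect [ 460.1 -397.3] [32.8 25.7] 80.7 mean [ 0.4609 -0.3929  0.0206] zmax 0.024977745026902642
4 rect [ 466.2 -399.7] [0.2 9.2] 49.6 mean [ 0.4661 -0.3997  0.0619] zmax 0.06371422338190458
t 8.5 pos [ 0.4586 -0.4073  0.1404] jaw yaw -9.5 q6 -0.68 tilt [-0.001   0.0015 -1.    ] F [-0.4383  0.6937  0.5484] open 0.0639
turn units -0.0002 rows 1 | shift units after turn [ 0.3218 -0.0047  0.0005] rows 3
```

View pics/w3.png

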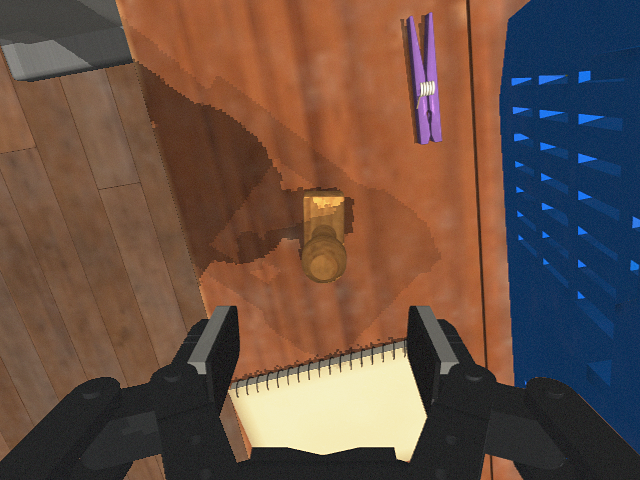

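{"fn": "move_arm", "kwargs": {"increments": [[[0.1, 0, 0, 0], [0.13, 0, 0, 0], [0.08, 0, 0, 0], [0.038, 0, 0, 0], [0, 0, 0, 0], [0, 0, 0, 0], [0, 0, 0, 0]]]}}

```text
t: 9.08
tool_pos: [0.4598, -0.4095, 0.0564]
tool_rot: [0.129, 1.564, -0.133]
contact_force: [-1.1, -0.2, 0.2]
opening: 0.0641
```

{"fn": "move_arm", "kwargs": {"increments": [[[0, 0, 0, 0], [0, 0, 0, 0], [0, 0, 0, 0], [0, 0, 0, 0], [0, 0, 0, 0], [0, 0, 0, 0], [0, 0, 0, 0], [0, 0, 0, 0], [0, 0, 0, 0], [0, 0, 0, 0], [0, 0, 0, 0]]], "gripper": 1, "squeeze": 40}}

```text
t: 10.0
tool_pos: [0.4593, -0.4095, 0.0556]
tool_rot: [0.13, 1.566, -0.132]
contact_force: [-0.5, 0.5, 6.1]
opening: 0.022
```

Run:
```python
from h import *
plan((.433,-.0505,.14),-2.56)
```

```text
t 10.0 pos [ 0.4593 -0.4095  0.0556] jaw yaw -9.6 q6 -0.68 tilt [ 0.0011 -0.0012 -1.    ] F [-0.5407  0.4759  6.1058] open 0.022
turn units -0.078 rows 1 | shift units after turn [-0.3377  1.4297 -0.1692] rows 10
```

{"fn": "move_arm", "kwargs": {"increments": [[[-0.08, 0, 0, 0], [-0.12, 0, 0, 0], [-0.138, 0, 0, -0.078], [0, 0.08, -0.01, 0], [0, 0.13, -0.0155, 0], [0, 0.155, -0.018, 0], [0, 0.155, -0.018, 0], [0, 0.155, -0.018, 0], [0, 0.155, -0.018, 0], [0, 0.155, -0.018, 0], [0, 0.155, -0.018, 0], [0, 0.155, -0.018, 0], [0, 0.1, -0.011, 0], [0, 0.06, -0.006, 0], [0, 0.03, -0.001, 0], [0, 0, 0, 0], [0, 0, 0, 0], [0, 0, 0, 0]]]}}

```text
t: 11.5
tool_pos: [0.4331, -0.0369, 0.1387]
tool_rot: [0.036, 1.571, -0.036]
contact_force: [-0.3, -0.1, -1.4]
opening: 0.0217
```

Run:
```python
from h import *
im,W=wrist(); save(im,"w4.png")
plan((.433,-.0515,.066),-2.56)
```

```text
t 11.55 pos [ 0.4332 -0.0371  0.1388] jaw yaw -2.6 q6 -0.21 tilt [-0.0001 -0.0003 -1.    ] F [-0.1189  0.0648 -0.7965] open 0.0217
turn units -0.0009 rows 1 | shift units after turn [ 0.2912 -0.0577  0.0018] rows 2
```

View pics/w4.png

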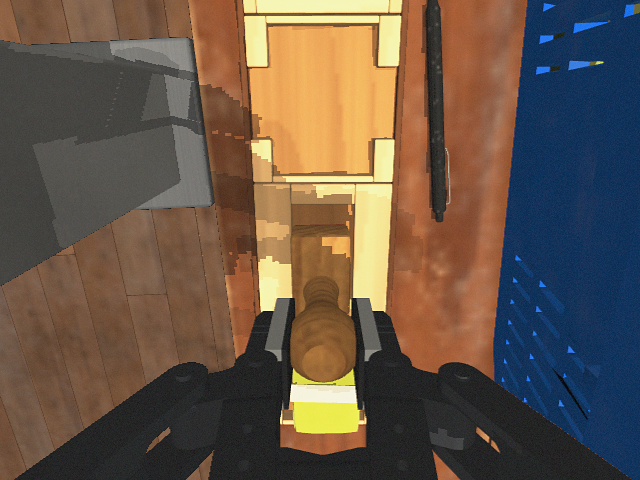

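{"fn": "move_arm", "kwargs": {"increments": [[[0, -0.04, 0.001, 0], [0, -0.018, 0, 0], [0, 0, 0, 0], [0.11, 0, 0, 0], [0.11, 0, 0, 0], [0.05, 0, 0, 0], [0.027, 0, 0, 0], [0, 0, 0, 0], [0, 0, 0, 0], [0, 0, 0, 0]]]}}

```text
t: 12.38
tool_pos: [0.4331, -0.0509, 0.0651]
tool_rot: [0.035, 1.569, -0.036]
contact_force: [-0.6, -0.1, -0.4]
opening: 0.0213
```

{"fn": "move_arm", "kwargs": {"increments": [[[0, 0, 0, 0], [0, 0, 0, 0], [0, 0, 0, 0], [0, 0, 0, 0], [0, 0, 0, 0], [0, 0, 0, 0]]], "gripper": 0.4}}

```text
t: 12.88
tool_pos: [0.4326, -0.0505, 0.0646]
tool_rot: [0.035, 1.57, -0.035]
contact_force: [-1.2, 0.5, -0.1]
opening: 0.0512
```

{"fn": "move_arm", "kwargs": {"increments": [[[-0.06, 0, 0, 0], [-0.12, 0, 0, 0], [-0.14, 0, 0, 0], [-0.16, 0, 0, 0], [0, 0, 0, 0], [0, 0, 0, 0]]]}}

```text
t: 13.38
tool_pos: [0.4345, -0.0511, 0.188]
tool_rot: [0.034, 1.564, -0.036]
contact_force: [-0.1, -0.2, -1.2]
opening: 0.0511
```

Run:
```python
from h import *
im,W=wrist(); save(im,"w5.png")
topfit(W,(.433,-.05),.05,.065,.09)
topfit(W,(.433,-.05),.05,.022,.035)
t=ctrl.get_image("top"); W=world(t)
m=np.zeros(W.shape[:2],bool); m[222:252,178:215]=True
for lo,hi in((.06,.08),(.02,.055)):
    p=W[m&(W[...,2]>lo)&(W[...,2]<hi)]; rc=cv2.minAreaRect((p[:,:2]*1000).astype(np.float32)); print("timer",len(p),rc,p.mean(0))
save(t,"top5.png"); cv2.imwrite("pics/timer.png",cv2.resize(t["pixels"][200:320,130:290,::-1],None,fx=4,fy=4,interpolation=cv2.INTER_CUBIC))
plan((.525,.333,.16),0)
```

```text
1272 rect [431.8 -48. ] [23.8 23.9] 48.2 mean [ 0.4318 -0.046   0.0774] zmax 0.08285120766229007
1291 rect [431.7 -48.3] [51.9 25.9] 87.9 mean [ 0.4325 -0.0349  0.0289] zmax 0.03489070310682857
timer 365 ((525.0863037109375, 333.3878173828125), (60.603084564208984, 39.94069290161133), 82.4540023803711) [0.5249 0.3327 0.0647]
timer 145 ((509.7118225097656, 326.4094543457031), (34.54759216308594, 65.95221710205078), 28.03429412841797) [0.5066 0.3251 0.041 ]
t 13.48 pos [ 0.4323 -0.0504  0.1839] jaw yaw -2.6 q6 -0.24 tilt [-0.0007  0.0002 -1.    ] F [ 0.2623  0.0928 -0.188 ] open 0.0511
turn units -0.0284 rows 1 | shift units after turn [0.0958 1.5338 0.3709] rows 10
```

View pics/w5.png

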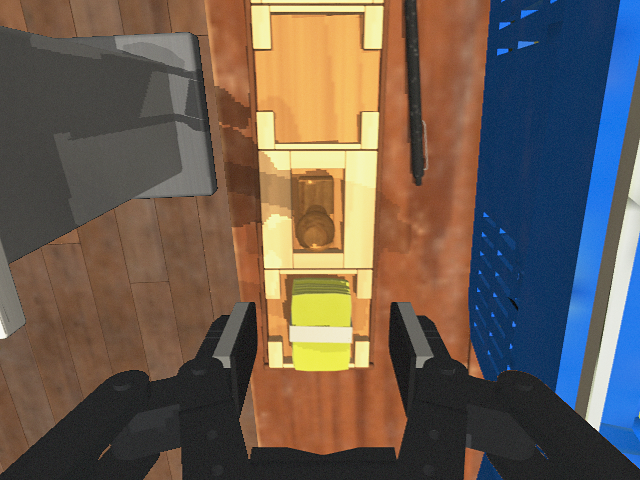

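View pics/timer.png

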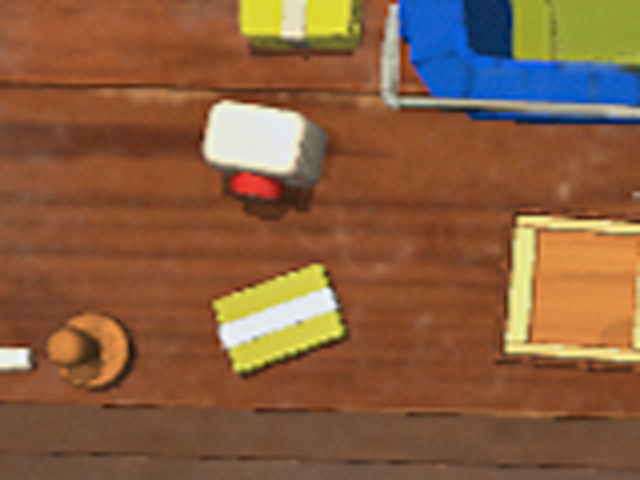

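{"fn": "move_arm", "kwargs": {"increments": [[[0, 0.09, 0, 0], [0, 0.14, 0, 0], [0, 0.155, 0, 0], [0, 0.155, 0, 0], [0, 0.155, 0, 0], [0, 0.155, 0, 0], [0, 0.155, 0, 0], [0, 0.155, 0, 0], [0, 0.155, 0, 0], [0, 0.12, 0, 0], [0, 0.08, 0, 0], [0, 0, 0, -0.0675], [0, 0, 0, -0.0675], [0, 0, 0, -0.0675], [0, 0, 0, -0.0675], [0, 0, 0, -0.0675], [0, 0, 0, -0.0675], [0, 0, 0, -0.0675], [0, 0, 0, -0.0675]]], "gripper": 0.12}}

```text
t: 15.07
tool_pos: [0.4483, 0.3271, 0.1817]
tool_rot: [-0.633, 1.482, 0.632]
contact_force: [-0.0, -0.7, 0.5]
opening: 0.0749
```

{"fn": "move_arm", "kwargs": {"increments": [[[0, 0, 0, -0.0675], [0, 0, 0, -0.0675], [0, 0, 0, -0.0675], [0, 0, 0, -0.0675], [0, 0, 0, -0.0675], [0, 0, 0, -0.0675], [0, 0, 0, 0], [0, 0, 0, 0]]]}}

```text
t: 15.73
tool_pos: [0.4486, 0.3273, 0.1824]
tool_rot: [-1.11, 1.273, 1.111]
contact_force: [0.2, 0.1, -0.5]
opening: 0.0754
```

Run:
```python
from h import *
im,W=wrist(); save(im,"w6.png")
topfit(W,(.525,.333),.05,.06,.08)
plan((.525,.333,.16),82.45)
```

```text
4197 rect [523.1 336.3] [60.1 39.3] 82.6 mean [0.5211 0.3361 0.0656] zmax 0.06851515859230953
t 15.78 pos [0.4488 0.3274 0.1828] jaw yaw 82.3 q6 -0.94 tilt [-0.0026 -0.0014 -1.    ] F [-1.13   -0.5788  0.5759] open 0.0752
turn units -0.0011 rows 1 | shift units after turn [ 0.0914 -0.2993  0.0622] rows 2
```

View pics/w6.png

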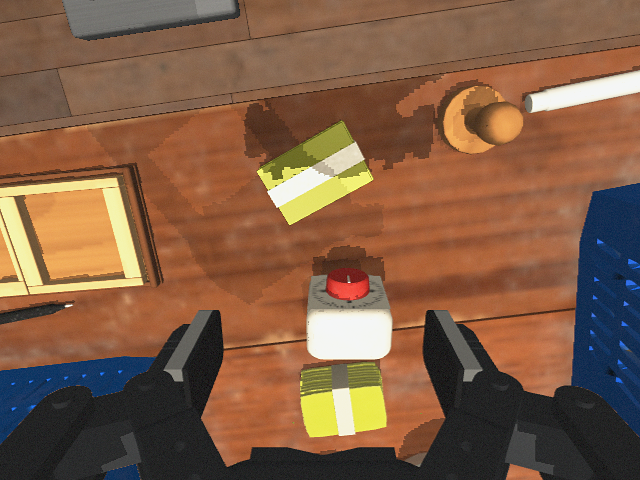

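{"fn": "move_arm", "kwargs": {"increments": [[[0.03, -0.09, 0.022, 0], [0.03, -0.11, 0.026, 0], [0.03, -0.094, 0.022, 0], [0, 0, 0, 0], [0, 0, 0, 0], [0.1, 0, 0, 0], [0.12, 0, 0, 0], [0.12, 0, 0, 0], [0.09, 0, 0, 0], [0.05, 0, 0, 0], [0, 0, 0, 0], [0, 0, 0, 0], [0, 0, 0, 0]]]}}

```text
t: 16.87
tool_pos: [0.5258, 0.3363, 0.0443]
tool_rot: [-1.112, 1.265, 1.111]
contact_force: [-0.4, 1.2, 0.4]
opening: 0.0754
```

{"fn": "move_arm", "kwargs": {"increments": [[[0, 0, 0, 0], [0, 0, 0, 0], [0, 0, 0, 0], [0, 0, 0, 0], [0, 0, 0, 0], [0, 0, 0, 0], [0, 0, 0, 0], [0, 0, 0, 0], [0, 0, 0, 0]]], "gripper": 1, "squeeze": 40}}

```text
t: 17.62
tool_pos: [0.5263, 0.3364, 0.0448]
tool_rot: [-1.112, 1.264, 1.11]
contact_force: [-0.8, -0.1, 6.5]
opening: 0.0594
```

{"fn": "move_arm", "kwargs": {"increments": [[[-0.06, 0, 0, 0], [-0.1, 0, 0, 0], [-0.12, 0, 0, 0], [-0.12, 0, 0, 0], [0, 0, 0, 0], [0, 0, 0, 0], [0, 0, 0, 0]]]}}

```text
t: 18.2
tool_pos: [0.5242, 0.3353, 0.1415]
tool_rot: [-1.112, 1.269, 1.112]
contact_force: [0.1, 0.6, -2.1]
opening: 0.0598
```

Run:
```python
from h import *
im,W=wrist(); save(im,"w7.png")
o=ctrl.get_obs(); t=o["tool_pos"]
topfit(W,t[:2],.05,t[2]+.017,t[2]+.04)
plan((.4415,.135,.14),87.44)
```

```text
25069 rect [522.  335.3] [99.3 40.4] 82.9 mean [0.5187 0.3367 0.1642] zmax 0.18042495939649597
t 18.25 pos [0.5237 0.3351 0.1404] jaw yaw 82.5 q6 -0.99 tilt [-0.0025 -0.0011 -1.    ] F [-1.0274 -0.9509 -1.078 ] open 0.0595
turn units -0.055 rows 1 | shift units after turn [ 0.0017  0.2928 -0.8142] rows 6
```

View pics/w7.png

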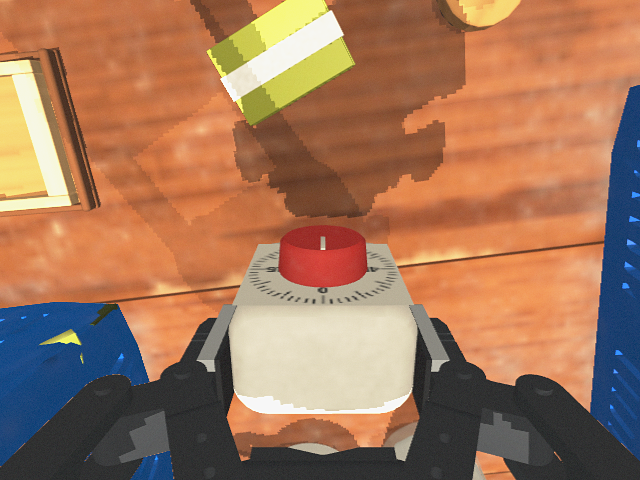

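{"fn": "move_arm", "kwargs": {"increments": [[[0, 0.08, 0, -0.055], [0, 0.12, 0, 0], [0, 0.081, -0.05, 0], [0, 0, -0.12, 0], [0, 0, -0.12, 0], [0, 0, -0.063, 0], [0, 0, 0, 0], [0, 0, 0, 0], [0, 0, 0, 0]]]}}

```text
t: 19.0
tool_pos: [0.4503, 0.2525, 0.141]
tool_rot: [-1.175, 1.231, 1.177]
contact_force: [-0.4, 0.1, -0.6]
opening: 0.0594
```

Run:
```python
from h import *
im,W=wrist(); save(im,"w8.png")
x,y,z=W[...,0],W[...,1],W[...,2]
for c,zl,zh,r in(((.4415,.135),.003,.0135,(.042,.046)),((.437,.042),.003,.0135,(.042,.046)),((.4415,.135),.014,.03,(.046,.048))):
    s=(abs(x-c[0])<r[0])&(abs(y-c[1])<r[1])&(z<zh)&(z>zl)
    n,l,st,ce=cv2.connectedComponentsWithStats(s.astype(np.uint8)); q=W[l==1+np.argmax(st[1:,4])]
    rc=cv2.minAreaRect((q[:,:2]*1000).astype(np.float32)); print(len(q),rc,q.mean(0))
    print("y pct",np.percentile(q[:,1],[1,99]),"x pct",np.percentile(q[:,0],[1,99]))
plan((.4495,.135,.14),87.44)
```

```text
10237 ((442.2937927246094, 134.24862670898438), (65.07260131835938, 71.53855895996094), 87.43316650390625) [0.4414 0.1331 0.0089]
y pct [0.102  0.1654] x pct [0.4072 0.4777]
6219 ((441.67913818359375, 61.44025802612305), (48.86580276489258, 90.12519073486328), 73.7990493774414) [0.4412 0.0565 0.0087]
y pct [0.03   0.0786] x pct [0.3977 0.4779]
8761 ((441.16455078125, 133.85565185546875), (97.14044189453125, 86.36674499511719), 87.49777221679688) [0.4377 0.1318 0.0184]
y pct [0.0874 0.1824] x pct [0.3973 0.4838]
t 19.05 pos [0.4505 0.2528 0.1413] jaw yaw 87.5 q6 -1.16 tilt [-0.0012 -0.     -1.    ] F [ 0.0766  0.8596 -0.8678] open 0.0597
turn units 0.0003 rows 1 | shift units after turn [ 0.0053 -0.0172 -0.4708] rows 3
```

View pics/w8.png

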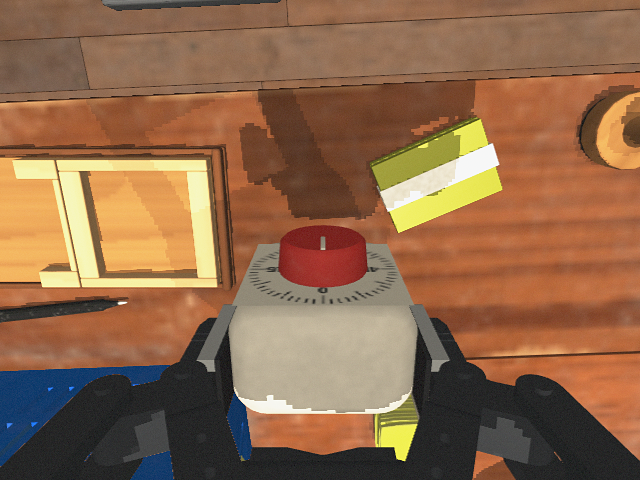

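{"fn": "move_arm", "kwargs": {"increments": [[[0, -0.005, -0.09, 0], [0, -0.005, -0.13, 0], [0, -0.005, -0.13, 0], [0, -0.004, -0.08, 0], [0, 0, -0.043, 0], [0, 0, 0, 0], [0.1, 0, 0, 0], [0.1, 0, 0, 0], [0.07, 0, 0, 0], [0.03, 0, 0, 0], [0, 0, 0, 0], [0, 0, 0, 0], [0, 0, 0, 0], [0, 0, 0, 0]]]}}

```text
t: 20.22
tool_pos: [0.4515, 0.1344, 0.0688]
tool_rot: [-1.178, 1.227, 1.175]
contact_force: [0.0, 0.0, -0.8]
opening: 0.0595
```

Run:
```python
from h import *
plan((.450,.1345,.0535),87.44)
im=ctrl.get_image("top"); c=im["pixels"][235:325,235:430,::-1]
cv2.imwrite("pics/t9.png",cv2.resize(c,None,fx=4,fy=4,interpolation=cv2.INTER_CUBIC))
```

```text
t 20.22 pos [0.4515 0.1344 0.0688] jaw yaw 87.5 q6 -1.4 tilt [ 0.003   0.0005 -1.    ] F [ 0.0426  0.0303 -0.8267] open 0.0595
turn units 0.0003 rows 1 | shift units after turn [0.061  0.006  0.0001] rows 1
```

{"fn": "move_arm", "kwargs": {"increments": [[[0.015, 0.006, 0, 0], [0.015, 0, 0, 0], [0.015, 0, 0, 0], [0.015, 0, 0, 0], [0, 0, 0, 0], [0, 0, 0, 0], [0, 0, 0, 0]]]}}

```text
t: 20.85
tool_pos: [0.449, 0.1339, 0.0527]
tool_rot: [-1.176, 1.23, 1.176]
contact_force: [-2.7, -1.6, 5.7]
opening: 0.0594
```

{"fn": "move_arm", "kwargs": {"increments": [[[0, 0, 0, 0], [0, 0, 0, 0], [0, 0, 0, 0], [0, 0, 0, 0], [0, 0, 0, 0], [0, 0, 0, 0]]], "gripper": 0.1}}

```text
t: 21.35
tool_pos: [0.4486, 0.134, 0.0519]
tool_rot: [-1.176, 1.23, 1.176]
contact_force: [0.4, 1.0, -0.6]
opening: 0.077
```

{"fn": "move_arm", "kwargs": {"increments": [[[-0.06, 0, 0, 0], [-0.12, 0, 0, 0], [-0.14, 0, 0, 0], [-0.16, 0, 0, 0], [0, 0, 0, 0], [0, 0, 0, 0]]]}}

```text
t: 21.85
tool_pos: [0.4508, 0.1343, 0.1756]
tool_rot: [-1.179, 1.224, 1.172]
contact_force: [-0.6, 0.2, -0.5]
opening: 0.0769
```

Run:
```python
from h import *
im,W=wrist(); save(im,"w10.png")
topfit(W,(.449,.134),.05,.067,.09)
t=ctrl.get_image("top"); W=world(t)
m=np.zeros(W.shape[:2],bool); m[180:220,185:224]=True
p=W[m&(W[...,2]>.025)&(W[...,1]>.27)&(W[...,2]<.06)]; rc=cv2.minAreaRect((p[:,:2]*1000).astype(np.float32)); print("A",len(p),rc,p.mean(0))
plan((.46,.34,.2),0.8)
```

```text
6064 rect [447.4 134.6] [60.1 40.9] 86.8 mean [0.4453 0.1348 0.0736] zmax 0.07695130073344209
A 506 ((617.1397705078125, 320.1007995605469), (49.26155090332031, 69.77879333496094), 0.1899426132440567) [0.6167 0.3195 0.0315]
t 21.95 pos [0.4483 0.1339 0.1714] jaw yaw 87.4 q6 -1.4 tilt [-0.0008 -0.0001 -1.    ] F [-0.5429  0.1469 -0.4952] open 0.0769
turn units 0.9627 rows 13 | shift units after turn [-0.1144  0.8235  0.0584] rows 6
```

View pics/w10.png

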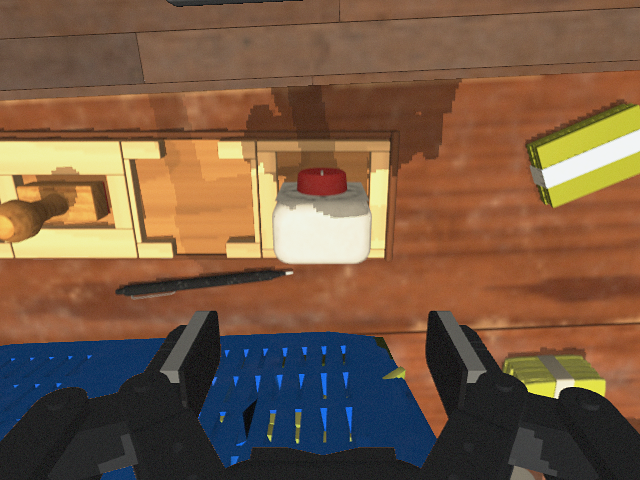

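{"fn": "move_arm", "kwargs": {"increments": [[[-0.02, 0, 0.09, 0], [-0.03, 0, 0.14, 0], [-0.03, 0, 0.15, 0], [-0.03, 0, 0.15, 0], [0, 0, 0.15, 0], [0, 0, 0.1, 0], [0, 0, 0.05, 0.06], [0, 0, 0, 0.075], [0, 0, 0, 0.075], [0, 0, 0, 0.075], [0, 0, 0, 0.075], [0, 0, 0, 0.075], [0, 0, 0, 0.075], [0, 0, 0, 0.075], [0, 0, 0, 0.075], [0, 0, 0, 0.075], [0, 0, 0, 0.075], [0, 0, 0, 0.075], [0, 0, 0, 0.075]]], "gripper": 0.28}}

```text
t: 23.53
tool_pos: [0.4568, 0.3406, 0.1966]
tool_rot: [-0.012, 1.575, 0.008]
contact_force: [0.2, -0.8, -0.2]
opening: 0.0616
```

Run:
```python
from h import *
plan((.617,.320,.2),0.8)
W=world(ctrl.get_image("top")); x,y,z=W[...,0],W[...,1],W[...,2]
for lo,hi in((.05,.09),(.09,.15),(.15,.3)):
  s=(z>lo)&(z<hi)&(x>.66)&(x<.8)&(y>.25)&(y<.46)
  for y0 in np.arange(.25,.44,.02):
    k=s&(abs(y-y0-.01)<.01)
    if k.any(): print(lo,"y",round(y0+.01,2),"min x",round(float(x[k].min()),3))
```

```text
t 23.53 pos [0.4568 0.3406 0.1966] jaw yaw 0.7 q6 0.5 tilt [-0.0043 -0.0024 -1.    ] F [ 0.1907 -0.7615 -0.1693] open 0.0616
turn units -0.001 rows 1 | shift units after turn [-0.0137 -0.0914  0.6397] rows 5
0.05 y 0.26 min x 0.716
0.05 y 0.28 min x 0.709
0.05 y 0.3 min x 0.708
0.05 y 0.32 min x 0.714
0.05 y 0.34 min x 0.74
0.05 y 0.36 min x 0.708
0.05 y 0.38 min x 0.702
0.05 y 0.4 min x 0.7
0.05 y 0.42 min x 0.707
0.09 y 0.26 min x 0.72
0.09 y 0.28 min x 0.71
0.09 y 0.3 min x 0.709
0.09 y 0.32 min x 0.717
0.09 y 0.34 min x 0.744
0.09 y 0.36 min x 0.709
0.09 y 0.38 min x 0.7
0.09 y 0.4 min x 0.699
0.09 y 0.42 min x 0.707
0.15 y 0.36 min x 0.71
0.15 y 0.38 min x 0.699
0.15 y 0.4 min x 0.702
0.15 y 0.42 min x 0.708
```

{"fn": "move_arm", "kwargs": {"increments": [[[0, -0.01, 0.08, 0], [0, -0.018, 0.14, 0], [0, -0.018, 0.14, 0], [0, -0.018, 0.14, 0], [0, -0.012, 0.09, 0], [0, -0.006, 0.045, 0], [0, 0, 0, 0], [0, 0, 0, 0], [0, 0, 0, 0]]]}}

```text
t: 24.33
tool_pos: [0.6155, 0.324, 0.1987]
tool_rot: [-0.016, 1.573, 0.015]
contact_force: [0.3, 0.1, 0.6]
opening: 0.0615
```

Run:
```python
from h import *
im,W=wrist(); save(im,"w11.png")
topfit(W,(.617,.32),.055,.025,.05)
plan((.6165,.3215,.021),0.8)
```

```text
5419 rect [616.  323.1] [48.6 69.4] 1.4 mean [0.6161 0.3246 0.033 ] zmax 0.03577110184712512
t 24.38 pos [0.6155 0.3241 0.1991] jaw yaw 1.1 q6 0.36 tilt [-0.0013 -0.0002 -1.    ] F [-0.3681 -0.7347 -0.4987] open 0.0613
turn units 0.0037 rows 1 | shift units after turn [ 0.7124 -0.0106  0.0038] rows 5
```

View pics/w11.png

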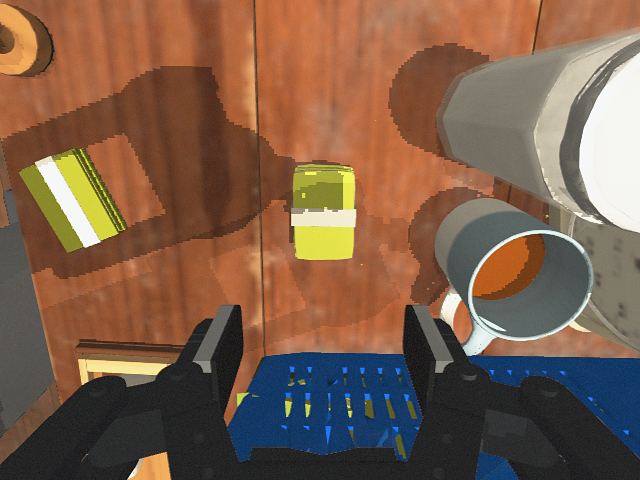

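{"fn": "move_arm", "kwargs": {"increments": [[[0.08, -0.008, 0.004, 0], [0.14, 0, 0, 0], [0.15, 0, 0, 0], [0.15, 0, 0, 0], [0.1, 0, 0, 0], [0.06, 0, 0, 0], [0.03, 0, 0, 0], [0, 0, 0, 0], [0, 0, 0, 0], [0, 0, 0, 0]]]}}

```text
t: 25.22
tool_pos: [0.6198, 0.3225, 0.0251]
tool_rot: [-0.013, 1.566, 0.016]
contact_force: [-0.3, -0.0, 0.1]
opening: 0.0617
```

{"fn": "move_arm", "kwargs": {"increments": [[[0, 0, 0, 0], [0, 0, 0, 0], [0, 0, 0, 0], [0, 0, 0, 0], [0, 0, 0, 0], [0, 0, 0, 0], [0, 0, 0, 0], [0, 0, 0, 0], [0, 0, 0, 0]]], "gripper": 1, "squeeze": 40}}

```text
t: 25.97
tool_pos: [0.6197, 0.3224, 0.0248]
tool_rot: [-0.013, 1.567, 0.015]
contact_force: [-0.4, 0.2, 6.6]
opening: 0.0451
```

Run:
```python
from h import *
plan((.455,.34,.17),-2.56)
```

```text
t 25.97 pos [0.6197 0.3224 0.0248] jaw yaw 1.0 q6 0.35 tilt [ 0.0036  0.0016 -1.    ] F [-0.3882  0.1932  6.5585] open 0.0451
turn units 0.04 rows 1 | shift units after turn [-0.5807  0.041  -0.6613] rows 6
```

{"fn": "move_arm", "kwargs": {"increments": [[[-0.08, 0, 0, 0], [-0.12, 0, 0, 0], [-0.15, 0, 0, 0], [-0.15, 0, 0, 0], [-0.08, 0, 0, 0], [0, 0.005, -0.08, 0.04], [0, 0.008, -0.13, 0], [0, 0.01, -0.15, 0], [0, 0.01, -0.15, 0], [0, 0.008, -0.1, 0], [0, 0, -0.05, 0], [0, 0, 0, 0], [0, 0, 0, 0]]]}}

```text
t: 27.05
tool_pos: [0.454, 0.3381, 0.1674]
tool_rot: [0.035, 1.569, -0.034]
contact_force: [0.7, 0.5, -1.5]
opening: 0.0446
```

Run:
```python
from h import *
plan((.4375,.042,.13),-2.56)
```

```text
t 27.05 pos [0.454  0.3381 0.1674] jaw yaw -2.5 q6 0.55 tilt [ 0.0016  0.0002 -1.    ] F [ 0.6591  0.4763 -1.4924] open 0.0446
turn units 0.0004 rows 1 | shift units after turn [ 0.1498 -1.186  -0.0131] rows 8
```

{"fn": "move_arm", "kwargs": {"increments": [[[0, -0.08, -0.005, 0], [0, -0.14, -0.004, 0], [0, -0.155, -0.004, 0], [0, -0.155, 0, 0], [0, -0.155, 0, 0], [0, -0.155, 0, 0], [0, -0.155, 0, 0], [0, -0.1, 0, 0], [0, -0.06, 0, 0], [0, -0.031, 0, 0], [0.07, 0, 0, 0], [0.08, 0, 0, 0], [0, 0, 0, 0], [0, 0, 0, 0], [0, 0, 0, 0]]]}}

```text
t: 28.3
tool_pos: [0.438, 0.042, 0.1305]
tool_rot: [0.035, 1.57, -0.035]
contact_force: [0.1, -0.7, -0.6]
opening: 0.0444
```

Run:
```python
from h import *
im,W=wrist(); save(im,"w12.png")
plan((.4375,.042,.0335),-2.56)
```

```text
t 28.35 pos [0.4383 0.042  0.1309] jaw yaw -2.5 q6 -0.03 tilt [ 0.002  -0.0001 -1.    ] F [ 0.6706 -0.6142 -1.6522] open 0.0447
turn units 0.0002 rows 1 | shift units after turn [ 0.3897 -0.0003 -0.003 ] rows 3
```

View pics/w12.png

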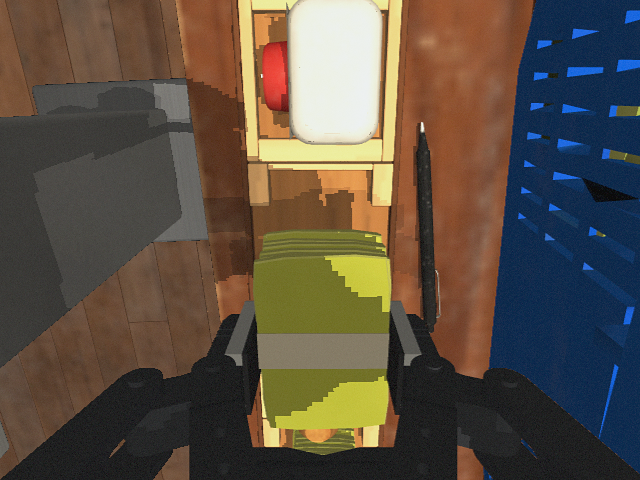

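{"fn": "move_arm", "kwargs": {"increments": [[[0.08, 0, -0.002, 0], [0.13, 0, 0, 0], [0.1, 0, 0, 0], [0.05, 0, 0, 0], [0.02, 0, 0, 0], [0.01, 0, 0, 0], [0, 0, 0, 0], [0, 0, 0, 0], [0, 0, 0, 0]]]}}

```text
t: 29.1
tool_pos: [0.438, 0.042, 0.0335]
tool_rot: [0.035, 1.567, -0.035]
contact_force: [-0.1, -0.7, -2.1]
opening: 0.0447
```

{"fn": "move_arm", "kwargs": {"increments": [[[0, 0, 0, 0], [0, 0, 0, 0], [0, 0, 0, 0], [0, 0, 0, 0], [0, 0, 0, 0], [0, 0, 0, 0]]], "gripper": 0.28}}

```text
t: 29.6
tool_pos: [0.4367, 0.0419, 0.0321]
tool_rot: [0.035, 1.57, -0.035]
contact_force: [0.6, 1.2, 0.3]
opening: 0.0615
```

{"fn": "move_arm", "kwargs": {"increments": [[[-0.06, 0, 0, 0], [-0.12, 0, 0, 0], [-0.14, 0, 0, 0], [-0.16, 0, 0, 0], [-0.16, 0, 0, 0], [-0.16, 0, 0, 0], [-0.08, 0, 0, 0], [0, 0, 0, 0], [0, 0, 0, 0], [0, 0, 0, 0]]]}}

```text
t: 30.43
tool_pos: [0.436, 0.042, 0.2507]
tool_rot: [0.035, 1.573, -0.035]
contact_force: [0.5, -0.8, -0.9]
opening: 0.0619
```

Run:
```python
from h import *
im,W=wrist(); save(im,"w13.png")
for n,c,r,lo,hi in (("bundle A",(.4375,.042),.05,.03,.06),("timer",(.448,.134),.05,.067,.09),("stamp knob",(.432,-.049),.03,.06,.09),("bundle B",(.43,-.142),.05,.03,.06)):
    try: print(n); topfit(W,c,r,lo,hi)
    except Exception as e: print("no view",e)
t=ctrl.get_image("top"); W=world(t)
for n,c,r,lo,hi in (("short",(.4187,.3236),.06,.01,.04),("round",(.396,.4378),.03,.06,.08),("B top",(.43,-.142),.06,.03,.06)):
    print(n); topfit(W,c,r,lo,hi)
s=ctrl.get_image("scene"); save(s,"s13.png"); W=world(s)
cv2.imwrite("pics/s13c.png",cv2.resize(s["pixels"][180:340,180:420,::-1],None,fx=3,fy=3))
plan((.4375,.042,.2),0)
```

```text
bundle A
4299 rect [438.4  42.9] [70.1 48.7] 87.0 mean [0.4386 0.0445 0.0409] zmax 0.04388550615780551
timer
4872 rect [447.5 134.5] [59.5 40.2] 87.5 mean [0.4475 0.1354 0.0737] zmax 0.07691719199388497
stamp knob
739 rect [431.6 -48. ] [24.5 24.2] 88.2 mean [ 0.4318 -0.0445  0.0765] zmax 0.08311972896249559
bundle B
2906 rect [ 430.7 -140.2] [70.2 48.6] 87.1 mean [ 0.431  -0.1369  0.0405] zmax 0.044086087793652085
short
552 rect [418.6 324. ] [47.8 73.9] 22.3 mean [0.4187 0.3236 0.0172] zmax 0.027214424222060662
round
80 rect [395.6 438.2] [22.7 21.9] 29.6 mean [0.3955 0.4369 0.0673] zmax 0.0772527511684955
B top
543 rect [ 431.  -143.4] [70.4 48.8] 85.4 mean [ 0.4313 -0.1431  0.0393] zmax 0.046707480203416196
t 30.58 pos [0.4357 0.042  0.2498] jaw yaw -2.6 q6 -0.03 tilt [-0.0039  0.0003 -1.    ] F [-0.9294 -0.2309  0.5474] open 0.0615
turn units -0.0285 rows 1 | shift units after turn [ 0.199  -0.0001  0.0073] rows 2
```

View pics/s13c.png

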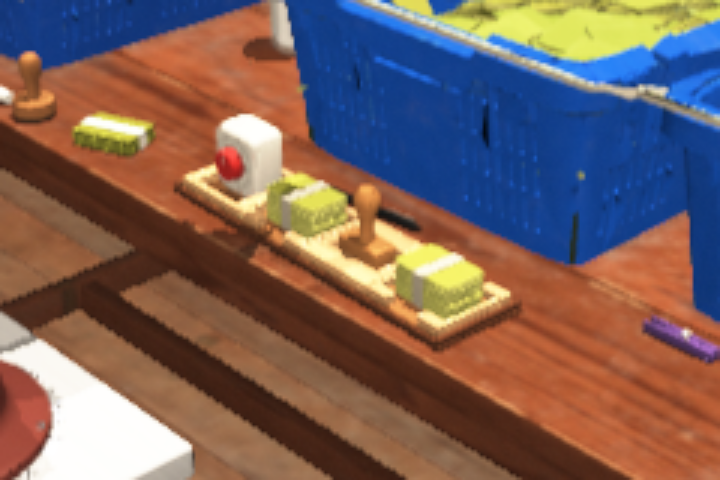

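```bash
python3 -c "
from station import ctrl
print(ctrl.finish_job())"
```

```text
the job is handed in; nothing more can be done
None
```

I placed all four parts in their nests and handed the job in at about 31 s, with the gripper clear of everything. The hand-in reports no verdict, so these are my own last measurements from the wrist and top cameras:

| Part | Off nest centre | Top height (expected) |
|---|---|---|
| Full bundle, nest at y ≈ 0.04 | about 2 mm | about 42–43 mm (42 mm) |
| Full bundle, nest at y ≈ −0.14 | 2–5 mm | about 42–43 mm (42 mm) |
| Wind-up timer | about 2 mm | about 74 mm (74 mm) |
| Rectangular stamp | about 2 mm | about 81–83 mm (81 mm) |

- **Seating:** the heights match each part resting on its recess floor. The last scene picture shows all four standing level.
- **Look-alikes:** the short bundle and the round stamp measure within about 1 mm of where they started, and both are upright.
- **Disagreement:** the wrist and top cameras differed by 1–3 mm in y. That is close to the stated calibration and well inside the 13 mm tolerance.
- **Failed checks:** none. The forces I read between moves stayed under 7 N.

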